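# Fasten the enclosure lid with its captive knob

## Robot

A 6-joint arm with a two-finger parallel gripper is mounted at the origin on the work surface. World frame = base frame: x ahead of the robot, y to its left, z up, the work surface at z = 0. Lengths are in m, angles in rad, forces in N, time in s.
With the tool pointing down it reaches from about 0.225 to 0.875 m from the base axis. Payload 3.4 kg.
Tool frame: the origin (TCP) lies at the very end of the fingers, on their centre line; the grasp point (between the pads) lies 19 mm behind it (manip.tcp_to_grasp is the distance from the TCP to the grasp point, in m); z points along the fingers, y is the line along which they close (so a half turn about z gives the same grasp; the last joint's range is limited). The gripper opens to 85 mm and grips with 20 to 120 N. Pads are 22 mm wide; open, the fingers measure 114 mm over their backs; the gripper's body (76 mm by 85 mm) begins 54 mm behind the grasp point. The pads swing forward as they close: fully open they stand 13 mm farther back than shut.
Start: joints at [1.173, 0.276, 1.505, -0, 1.361, -0.121], TCP at [0.157, 0.553, 0.231] pointing down, gripper open.
Joint ranges: [-2.89, 2.89], [-0.75, 2.08], [0.22, 2.7], [-1.18, 4.32], [0.11, 2.71], [-2.7, 2.7]. Speed limits (rad/s): [2.57, 2.57, 3.14, 3.14, 3.14, 3.14].

## Interface

Orientations are given as a unit quaternion [w, x, y, z].
In Python, from rig import status, get_image, job, manip gives the robot as it stands.
- The arm moves only by the tool apply_moves, never from a script. Its arguments are lists of equal length, an entry for each row: "xyz": the shift along the tool's x, y, z each as a share of 0.3 m, from -1 to 1, a list of three; "rot": the turn, a rotation vector about the tool's x, y, z each as a share of 60 degrees, from -1 to 1, a list of three; "hand": the opening, from -1 (shut) to 1 (fully open). A call has 1 to 8 rows; each row shifts and turns the commanded pose from where the row before left it, along the tool's axes as they then stand; what a row does not reach is not made up. A row lasts 1/8 s, in which the tool goes at most 62.5 mm and 10.7 degrees, less where a joint would pass 70% of its speed; a pose out of reach is approached as far as the arm can. A call with a number of a shift or a turn outside -1 to 1 is refused whole. A call with a gripper value outside its range is refused whole. The fingers move at their own pace and stop on an object; "force" is the grip in N (left out, the last holds). Time passes only in rows, so rows that do not move let the fingers close. It gives the time, the measured TCP pose, the force, the opening and the grip force at its end, in the units of the state.
- status.get_state(): the state, without advancing time (a new reading comes with each control period).
- get_image(name): name is "side" or "top"; returns a dict with "pixels" (384x512x3 uint8, red, green, blue), "fovy" (degrees; the focal length in pixels is half the picture's height over the tangent of half this angle, whatever the lens; pixels are square), "cx", "cy" (the principal point, pixels), "origin" and "orientation" of the camera in the world. Camera axes: x right, y down, z forward; pixel columns grow to the right and rows downward; lengths in m; the calibration is good to about 2 mm. A picture is of the moment at which its call begins. There is no depth.
- job.sign_off(): hands the job in; it is judged then, once.
The state is a dict: "clock": time; "qpos": joint angles; "qd": joint speeds; "effort": joint torques, N m; "position": TCP position; "ee_rot": TCP orientation; "contact_force": force on the tool from outside, world axes, zero at the start; "moment": the same for the moment, N m; "width": finger opening in m; "gripper_force": force on a finger pad.
Only numpy, scipy, OpenCV 4.12 (cv2) and the standard library are available. Lean on these libraries where they do the work, as an engineer would, in place of code of your own. Each camera call takes 0.05 s, during which the arm holds its last target. There are 200 camera calls.

## Task

Shut the hinged lid of the grey electrical enclosure completely. Then fasten it with the captive screw-knob on the lid: push the knob down against its spring, turn it clockwise (seen from above) as far as it goes, and let go, so that it stays held down. Leave the other things on the table where they are.

Things in the scene. Friction and masses are not known exactly. Their poses are not given: they have to be found in the camera images.
- enclosure: Light grey steel electrical box, 190 mm (its x) by 260 mm (its y) by 90 mm high, open at the top, fixed to the table, its lid hinged on the far (+x) upper edge. Origin: centre of its underside, on the table. x points from the front to the hinge side, z up.
- lid (a joint): Angle of the lid, rad: 0 is shut, 1.5 is the widest open; it starts partly open, 0.5 to 1.1. A stiff hinge: it stays where it is left and needs about 2 to 8 N at its free edge to push it shut. Friction alone keeps it shut until it is fastened.
- lid_hinge (a point): Middle of the lid's hinge line, at the enclosure's far upper edge (95 mm in +x of its centre, 90 mm above the table). The line runs along the enclosure's y. Axes turn with the lid: with the lid shut they are the enclosure's.
- lid_edge (a point): Middle of the lid's free edge, on its outer (upper) face, 187 mm from the hinge line. The lid is a flat plate 189 by 264 mm, 6 mm thick; its outer face is 6 mm above the hinge line when shut. y runs along the edge, z is the outward normal. Beyond 50 mm to either side of the middle the face is clear of the knob.
- knob_grip (a point): Grip point on the knob's axis, in its black grip bar: 80 mm long (point y), 14 thick (x), 24 tall (z, the axis, outward from the lid). The point is 6 mm below the bar's top and 44 mm above the lid's outer face when the knob is up; under the bar (26 mm above the lid) is a bare stem 14 mm thick. The axis is on the lid's centre line, 150 mm from the hinge line.
- plunger (a joint): How far the knob is pushed in, m: 0 is up (held by a spring), 0.017 the end of the stroke. It takes 5 N at first, 9 N at the end. Pushed in past 0.0135 with the lid shut, the cross bar under the knob can turn beneath two ledges in the box. Let go when turned, it rises to about 0.013 and is held there; not turned, it springs back to 0.
- knob (a joint): Turn of the knob, rad, clockwise seen from outside the lid: -0.25 to a stop at 1.35; it stays where left. At 0 the bar is parallel to the lid's free edge, at the stop it points nearly front to back. It starts at -0.2 to 0.35, where it can be pushed fully in (not beyond about 0.55). Turned without being pushed in it spins idly; turned to 0.95 or more while pushed in, the ledges hold it.
- conduit_body: Bystander, loose: cast grey conduit fitting, 145 by 55 by 52 mm, beside the enclosure. Origin: centre of the underside of its body.
- junction_box: Bystander, loose: small closed steel junction box, 104 by 104 by 58 mm, beside the enclosure. Origin: centre of its underside.
- screwdriver: Bystander, loose: screwdriver 200 mm long lying in front of the enclosure. Origin: at its underside, mid length.
- coupling: Bystander, loose: steel pipe coupling standing on end, 64 mm across, 75 mm high, at the left. Origin: centre of its underside.
- wrench: Bystander, loose: steel wrench lying at the right. Origin: at its underside, mid length.

How it is judged:
On the way:
1. the lid is shut (within 0.04 rad) (value of joint lid below 0.04 rad), for 0.2 s.
At the end, for the whole second after the job is handed in: The lid is shut (within 0.04 rad), and the released knob is at rest, turned clockwise to 0.95 rad or more (stop at 1.35) and held at least 10 mm down by the ledges (value of joint lid below 0.04 rad and value of joint plunger above 0.01 m and value of joint knob above 0.95 rad and velocity of joint plunger between -0.005 and 0.005 m/s and velocity of joint knob between -0.1 and 0.1 rad/s); the robot touches nothing.
It fails at once if one of the loose bystanders is moved by more than 30 mm (distance of any of conduit_body, junction_box, screwdriver, coupling, wrench from where it was at the start of the episode above 0.03 m).
It also fails if it takes over 50 s, if anything falls off the work surface, if the arm or the gripper's body presses on something with over 40 N, if the wrist force passes 120 N, or if a joint passes its speed limit or range.

## Working session

There is one attempt and no reset: what is moved stays moved. The work goes in short steps, Python scripts to look and compute and a tool call to move; the robot and the scene stay as the last step left them, time stands still between calls to the robot, and variables do not carry over. Pictures are saved under pics/ and viewed, at most 10 in all, crops included, and the job is handed in when it is done.

Besides the shell and the picture viewer there is one more tool, called after ">>>" as a command line: name --argument value ..., lists and objects as JSON in quotes. apply_moves: Moves the arm, as the interface text tells. Its arguments: {"type":"object","properties":{"xyz":{"type":"array","items":{"type":"array","items":{"type":"number","minimum":-1,"maximum":1}}},"rot":{"type":"array","items":{"type":"array","items":{"type":"number","minimum":-1,"maximum":1}}},"hand":{"type":"array","items":{"type":"number"}},"force":{"type":"number"}},"required":["xyz","rot","hand"]}

```bash
ls; mkdir -p pics; python3 - <<'E'
from rig import status,get_image
import cv2
for n in("side","top"):
    d=get_image(n); cv2.imwrite(f"pics/{n}0.png",d["pixels"][:,:,::-1]); print(n,{k:v for k,v in d.items() if k!="pixels"})
print(status.get_state())
E
```

```text
pics
side {'fovy': 46.09755212151465, 'cx': 251.4639170371273, 'cy': 188.24310795516777, 'origin': array([0.51483624, 1.30047638, 0.93801264]), 'orientation': array([ 0.01248288, -0.00266106,  0.87853317, -0.47751081])}
top {'fovy': 46.36976375740171, 'cx': 254.58559651924614, 'cy': 191.83244742850061, 'origin': array([ 0.32699013, -0.0169486 ,  1.81845471]), 'orientation': array([-0.05046362,  0.71188293, -0.69912101,  0.04365698])}
{'clock': 0.1, 'qpos': array([ 1.17298887e+00,  2.76556997e-01,  1.50601282e+00,  6.28639450e-06,
        1.36074404e+00, -1.21009848e-01]), 'qd': array([-7.44628406e-04, -2.97927497e-03, -3.81569864e-03,  3.01954885e-05,
        5.72702538e-04, -2.37444479e-03]), 'effort': array([ 1.30644992e-03, -4.17695940e+01, -2.46407264e+01, -4.60405431e-05,
        5.61139779e-03,  6.59312562e-06]), 'position': array([0.15695253, 0.55265847, 0.23050934]), 'ee_rot': array([-2.23722573e-04,  1.37958008e-01,  9.90437705e-01, -8.31018216e-04]), 'contact_force': array([-0.07324579,  0.45085192,  0.61596876]), 'moment': array([ 0.07337521,  0.02137017, -0.06653937]), 'gripper_force': 0.0, 'width': 0.08552412369863449}
```

View pics/side0.png

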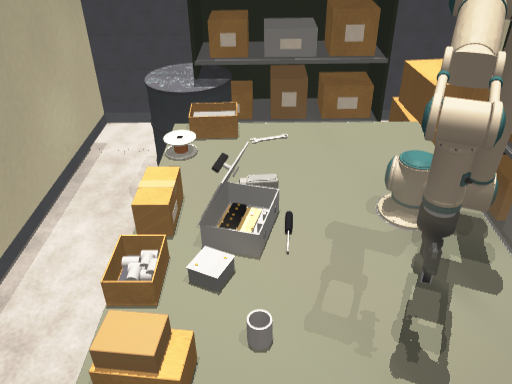

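View pics/top0.png

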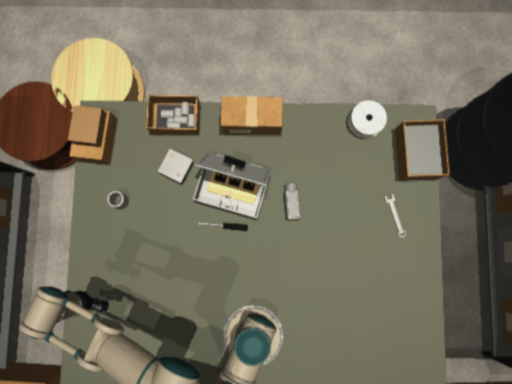

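The side view shows the box around (240,217) with its lid up. The top view shows it at about (232,185), turned slightly, with the black knob bar at (235,162). I'll enlarge both.

```bash
python3 - <<'E'
import cv2,numpy as np
a=cv2.imread("pics/top0.png")[140:230,180:285]; b=cv2.imread("pics/side0.png")[135:255,190:290]
a=cv2.resize(a,None,fx=7,fy=7,interpolation=cv2.INTER_CUBIC);b=cv2.resize(b,None,fx=5,fy=5,interpolation=cv2.INTER_CUBIC)
cv2.imwrite("pics/ta.png",a);cv2.imwrite("pics/sb.png",b);print(a.shape,b.shape)
E
```

```text
(630, 735, 3) (600, 500, 3)
```

View pics/ta.png

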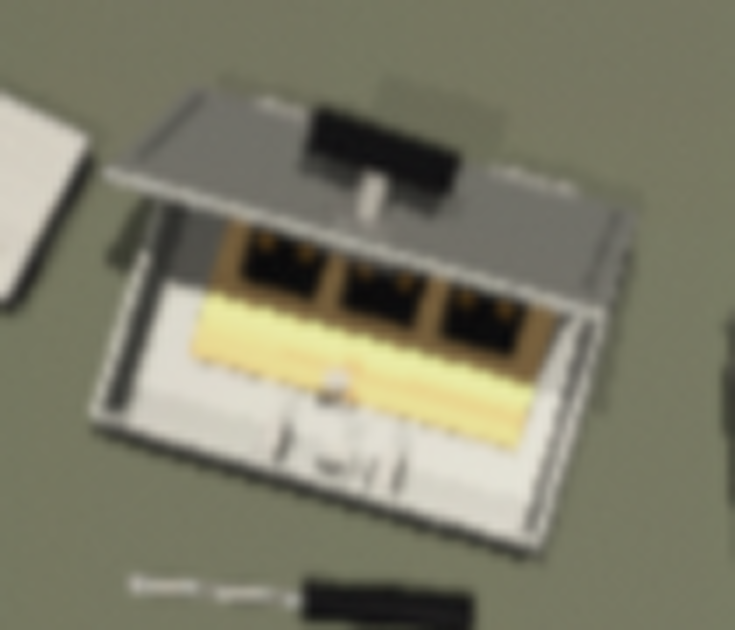

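View pics/sb.png

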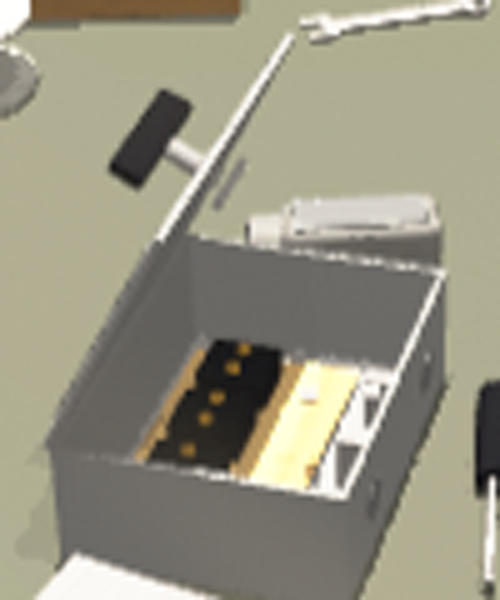

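The top crop shows the box's front rim corners at (95,420) and (540,550), and the lid's free-edge corners at (105,172) and (605,310). In the side crop the free edge runs from (160,240) to (293,37), the rim corners are at (345,495), (443,270) and (50,450), and the bar spans (110,90)–(190,187). I'll fit the pose to these points.

```bash
cat > h.py <<'E'
import numpy as np,cv2
from scipy.spatial.transform import Rotation as R
from scipy.optimize import least_squares
CAM={"side":(46.09755212,251.4639,188.2431,[0.51483624,1.30047638,0.93801264],[0.01248288,-0.00266106,0.87853317,-0.47751081]),
"top":(46.36976376,254.5856,191.8324,[0.32699013,-0.0169486,1.81845471],[-0.05046362,0.71188293,-0.69912101,0.04365698])}
def proj(c,P):
    f,cx,cy,o,q=CAM[c]; p=R.from_quat(np.roll(q,-1)).inv().apply(np.atleast_2d(P)-o); F=192/np.tan(np.radians(f)/2)
    return p[:,:2]/p[:,2:]*F+[cx,cy]
def boxw(p,P): return R.from_euler('z',p[2]).apply(np.atleast_2d(P))+[p[0],p[1],0]
def lidw(p,P): # P in lid_hinge frame (x toward hinge side)
    return boxw(p,R.from_euler('y',p[3]).apply(np.atleast_2d(P))+[.095,0,.09])
E
python3 - <<'E'
from h import *
T=lambda u,v:((u+.5)/7-.5+180,(v+.5)/7-.5+140); S=lambda u,v:((u+.5)/5-.5+190,(v+.5)/5-.5+135)
B=[("top",(-.095,.13,.09),T(95,420)),("top",(-.095,-.13,.09),T(542,550)),("side",(-.095,.13,.09),S(345,495)),("side",(-.095,-.13,.09),S(443,270)),("side",(.095,.13,.09),S(50,450))]
L=[("top",(-.188,.132,.003),T(105,173)),("top",(-.188,-.132,.003),T(605,311)),("side",(-.188,.132,.003),S(160,240)),("side",(-.188,-.132,.003),S(293,37))]
def knobc(p,c): 
    a=-p[4]; pts=np.array([[x*.007,y*.04,z] for x in(-1,1) for y in(-1,1) for z in(.032,.056)])
    return proj(c,lidw(p,R.from_euler('z',a).apply(pts)+[-.15,0,0]))
K=[("top",[T(318,105),T(462,150),T(448,195),T(303,160)]),("side",[S(165,90),S(190,105),S(137,187),S(110,168)])]
# bar: 26mm..50 mm above outer face(6mm) 
def res(p,full=0):
    r=[proj(c,boxw(p,P))[0]-uv for c,P,uv in B]+[proj(c,lidw(p,P))[0]-uv for c,P,uv in L]
    for c,q in K:
        k=knobc(p,c); h=cv2.convexHull(k.astype(np.float32))[:,0]
        r+=[np.array([abs(cv2.pointPolygonTest(h,tuple(map(float,x)),True)),0]) for x in q]
    return np.concatenate(r)
for k0 in(-.2,.0,.3):
    s=least_squares(res,[.6,.1,-.25,.8,k0],x_scale=[.1,.1,.3,.3,.3],diff_step=1e-3); print(s.x.round(4),s.cost); 
print(res(s.x).reshape(-1,2).round(1).tolist())
p=s.x
print("edge",lidw(p,(-.187,0,.006)),"hinge",lidw(p,(0,0,0)))
q=p.copy();q[3]=0;print("knob shut",lidw(q,(-.15,0,.05)),"edge shut",lidw(q,(-.187,0,.006)))
E
```

```text
[ 0.5846  0.0924 -0.2618  1.0992 -1.0537] 36.305573952559925
[ 0.5851  0.0926 -0.2592  1.0911  0.0329] 3.518659329756394
[ 0.5851  0.0926 -0.2592  1.0911  0.0333] 3.518632553114649
[[-0.6, -0.7], [-0.1, -1.0], [0.3, 0.2], [0.2, -0.6], [-0.1, -0.4], [-0.8, 0.3], [-0.5, 0.7], [0.5, -0.7], [-0.2, -1.2], [0.0, 0.0], [0.1, 0.0], [0.2, 0.0], [0.6, 0.0], [0.1, 0.0], [0.0, 0.0], [0.3, 0.0], [0.2, 0.0]]
edge [[0.5986353  0.08898971 0.2586642 ]] hinge [[0.67690823 0.06823554 0.09      ]]
knob shut [[0.53191843 0.10667977 0.14      ]] edge shut [[0.49615428 0.11616269 0.096     ]]
```

```bash
cat >> h.py <<'E'
POSE=[.5851,.0926,-.2592]
def tgt(bx,by,z,extra=0):
    """tool down, tool y along box x turned by extra (cw +) ; z height"""
    w=boxw(POSE,(bx,by,z))[0]; yaw=POSE[2]-extra
    c,s=np.cos(yaw),np.sin(yaw); return w,np.array([[-s,c,0],[c,s,0],[0,0,-1]]).T
def arc(th,r,by,clear):
    v=R.from_euler('y',th).apply([-r,by,.006+clear]); return tgt(.095+v[0],by,.09+v[2])
def delta(w,M):
    from rig import status
    s=status.get_state(); C=R.from_quat(np.roll(s["ee_rot"],-1))
    print("pos",s["position"].round(4),"F",s["contact_force"].round(1),"t",s["clock"],"w",round(s["width"],4))
    print("tool shift share",(C.inv().apply(w-s["position"])/.3).round(3),"rot share",((C.inv()*R.from_matrix(M)).as_rotvec()/np.radians(60)).round(3),"target",w.round(4))
E
sed -i 's/\[\[-s,c,0\],\[c,s,0\],\[0,0,-1\]\]).T/[[-s,c,0],[c,s,0],[0,0,-1]]).T/' h.py
python3 - <<'E'
from h import *
w,M=arc(1.09,.165,.095,.035);print(M)
delta(w,M)
E
```

```text
[[ 0.25630736  0.96659533  0.        ]
 [ 0.96659533 -0.25630736  0.        ]
 [ 0.          0.         -1.        ]]
pos [0.157  0.5527 0.2305] F [-0.1  0.5  0.6] t 0.1 w 0.0855
tool shift share [-1.97  -0.765 -0.082] rot share [-1.000e-03  1.000e-03  1.483e+00] target [0.6627 0.1703 0.2553]
```

>>> apply_moves --xyz '[[0,0,-0.12],[0,0,-0.14],[0,0,-0.14],[0,0,0],[0,0,0],[0,0,0],[0,0,0],[0,0,0]]' --rot '[[0,0,0.17],[0,0,0.17],[0,0,0.17],[0,0,0.17],[0,0,0.17],[0,0,0.17],[0,0,0.17],[0,0,0.17]]' --hand '[-1,-1,-1,-1,-1,-1,-1,-1]'

```text
clock: 1.1
position: [0.1571, 0.5529, 0.3507]
ee_rot: [0.0, 0.754, 0.657, -0.001]
contact_force: [-0.6, 0.3, -0.6]
width: -0.0002
gripper_force: 0.0
```

```bash
python3 - <<'E'
from h import *
w,M=arc(1.09,.165,.095,.035); w[2]=.35
delta(w,M)
E
```

```text
pos [0.1571 0.5529 0.3507] F [-0.6  0.3 -0.6] t 1.1 w -0.0002
tool shift share [-1.035  1.843  0.003] rot share [-0.     0.001  0.118] target [0.6627 0.1703 0.35  ]
```

>>> apply_moves --xyz '[[-0.05,0.1,0],[-0.07,0.13,0],[-0.07,0.13,0],[-0.07,0.13,0],[-0.07,0.13,0],[-0.07,0.13,0],[-0.07,0.13,0],[-0.07,0.13,0]]' --rot '[[0,0,0],[0,0,0],[0,0,0],[0,0,0],[0,0,0],[0,0,0],[0,0,0],[0,0,0]]' --hand '[-1,-1,-1,-1,-1,-1,-1,-1]'

```text
clock: 2.1
position: [0.4375, 0.3521, 0.3508]
ee_rot: [-0.0, 0.752, 0.66, -0.0]
contact_force: [-0.1, 0.1, 1.0]
width: 0.0001
gripper_force: 0.0
```

>>> apply_moves --xyz '[[-0.07,0.13,0],[-0.07,0.13,0],[-0.07,0.13,0],[-0.07,0.13,0],[-0.07,0.13,0],[-0.07,0.1,0],[0,0,0],[0,0,0]]' --rot '[[0,0,0],[0,0,0],[0,0,0],[0,0,0],[0,0,0],[0,0,0],[0,0,0.12],[0,0,0]]' --hand '[-1,-1,-1,-1,-1,-1,-1,-1]'

```text
clock: 3.1
position: [0.6434, 0.1986, 0.3503]
ee_rot: [-0.0, 0.791, 0.611, -0.001]
contact_force: [-0.4, 0.1, 0.7]
width: -0.0002
gripper_force: 0.0
```

```bash
python3 - <<'E'
from h import *
w,M=arc(1.09,.165,.095,.035)
delta(w,M)
# arc path in tool axes from clear .035 to 0 then theta decreasing
prev=w
for th in (1.09,.95,.81,.67,.53,.39,.25,.11,0,-.02):
    a,_=arc(th,.165,.095,0.0); print(th,(M.T@(a-prev)/.3).round(3)); prev=a
E
```

```text
pos [0.6434 0.1986 0.3503] F [-0.4  0.1  0.7] t 3.1 w -0.0002
tool shift share [-0.075  0.086  0.317] rot share [-0.002  0.001  0.004] target [0.6627 0.1703 0.2553]
1.09 [ 0.    -0.103  0.054]
0.95 [-0.    -0.067  0.038]
0.81 [-0.    -0.061  0.047]
0.67 [ 0.    -0.054  0.055]
0.53 [ 0.    -0.046  0.062]
0.39 [ 0.    -0.037  0.068]
0.25 [-0.    -0.027  0.072]
0.11 [-0.    -0.017  0.075]
0 [ 0.    -0.006  0.06 ]
-0.02 [-0.    -0.     0.011]
```

>>> apply_moves --xyz '[[-0.075,0.086,0],[0,0,0.1],[0,0,0.12],[0,0,0.1],[0,0,0]]' --rot '[[0,0,0],[0,0,0],[0,0,0],[0,0,0],[0,0,0]]' --hand '[-1,-1,-1,-1,-1]'

```text
clock: 3.72
position: [0.6605, 0.171, 0.2526]
ee_rot: [-0.002, 0.791, 0.612, -0.003]
contact_force: [-1.0, 0.9, 0.2]
width: 0.0001
gripper_force: 0.0
```

>>> apply_moves --xyz '[[0,-0.051,0.027],[0,-0.052,0.027],[0,-0.034,0.019],[0,-0.033,0.019],[0,-0.03,0.023],[0,-0.031,0.024],[0,-0.027,0.027],[0,-0.027,0.028]]' --rot '[[0,0,0],[0,0,0],[0,0,0],[0,0,0],[0,0,0],[0,0,0],[0,0,0],[0,0,0]]' --hand '[-1,-1,-1,-1,-1,-1,-1,-1]'

```text
clock: 4.72
position: [0.5794, 0.1926, 0.1963]
ee_rot: [-0.0, 0.792, 0.611, 0.0]
contact_force: [2.5, 2.3, 1.8]
width: -0.0004
gripper_force: 1.6
```

```bash
python3 - <<'E'
from h import *
delta(*arc(.67,.165,.095,0))
E
```

```text
pos [0.5794 0.1926 0.1963] F [2.5 2.3 1.8] t 4.725 w -0.0004
tool shift share [-0.001  0.002 -0.003] rot share [-0.    -0.     0.003] target [0.5799 0.1923 0.1972]
```

In contact and on the arc; continuing to shut.

>>> apply_moves --xyz '[[0,-0.023,0.031],[0,-0.023,0.031],[0,-0.019,0.034],[0,-0.018,0.034],[0,-0.014,0.036],[0,-0.013,0.036],[0,-0.009,0.037],[0,-0.008,0.038]]' --rot '[[0,0,0],[0,0,0],[0,0,0],[0,0,0],[0,0,0],[0,0,0],[0,0,0],[0,0,0]]' --hand '[-1,-1,-1,-1,-1,-1,-1,-1]'

```text
clock: 5.72
position: [0.5426, 0.2018, 0.1132]
ee_rot: [0.0, 0.792, 0.611, -0.0]
contact_force: [2.2, -0.7, 1.7]
width: 0.0002
gripper_force: 1.1
```

>>> apply_moves --xyz '[[0,-0.003,0.03],[0,-0.003,0.03],[0,0,0.005],[0,0,0.003],[0,0,0]]' --rot '[[0,0,0],[0,0,0],[0,0,0],[0,0,0],[0,0,0]]' --hand '[-1,-1,-1,-1,-1]'

```text
clock: 6.35
position: [0.541, 0.2023, 0.0959]
ee_rot: [0.0, 0.791, 0.611, 0.0]
contact_force: [-2.8, -2.6, 17.8]
width: 0.0002
gripper_force: 8.4
```

>>> apply_moves --xyz '[[0,0,0],[0,0,-0.15],[0,0,-0.2],[0.2,0,-0.15],[0.2,0,0],[0,0,0]]' --rot '[[0,0,0],[0,0,0],[0,0,0],[0,0,0],[0,0,0],[0,0,0]]' --hand '[-1,-1,-1,1,1,1]'

```text
clock: 7.1
position: [0.5687, 0.3127, 0.2349]
ee_rot: [-0.001, 0.79, 0.613, -0.0]
contact_force: [-0.7, -1.0, 0.5]
width: 0.0545
gripper_force: 0.0
```

```bash
python3 - <<'E'
from rig import get_image
import cv2,numpy as np
a=get_image("top")["pixels"][140:230,180:285,::-1]; b=get_image("side")["pixels"][150:265,190:290,::-1]
a=cv2.resize(a,None,fx=4,fy=4,interpolation=cv2.INTER_CUBIC);b=cv2.resize(b,None,fx=3.6,fy=360/115,interpolation=cv2.INTER_CUBIC)
cv2.imwrite("pics/c1.png",np.hstack([a,b]));print(a.shape,b.shape)
E
```

```text
(360, 420, 3) (360, 360, 3)
```

View pics/c1.png

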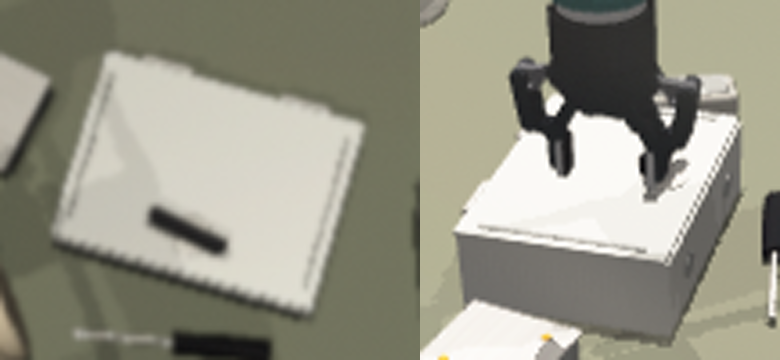

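The lid is shut. In the top crop the bar runs from (150,213) to (228,247) and is turned clockwise from the lid edge. I'll measure it by thresholding.

```bash
python3 - <<'E'
from h import *
from rig import get_image
d=get_image("top")["pixels"][185:212,212:242].max(2).astype(float)
wgt=np.clip((130-d)/100,0,1); 
n,l,st,c=cv2.connectedComponentsWithStats((wgt>.2).astype(np.uint8)); i=1+st[1:,4].argmax(); print(st[i])
wgt*=cv2.dilate((l==i).astype(np.uint8),np.ones((3,3)))
m=cv2.moments(wgt); u=m['m10']/m['m00']+212; v=m['m01']/m['m00']+185
ang=.5*np.arctan2(2*m['mu11'],m['mu20']-m['mu02'])
# compare with model bar axes, top face z=.146
p=POSE+[0]
def line(k): 
    q=proj("top",lidw(p,R.from_euler('z',-k).apply([[0,.04,.05],[0,-.04,.05],[0,0,.052]])+[-.15,0,0])); e=q[1]-q[0]; return np.arctan2(e[1],e[0]),q[2]
for k in(0,.1,.2):print(k,line(k))
print(ang,u,v)
delta(*tgt(-.055,0,.2))
E
```

```text
[ 5  7 20 12 95]
0 (np.float64(0.275690556448788), array([226.5454292 , 196.48521161]))
0.1 (np.float64(0.3757088250753064), array([226.5454292 , 196.48521161]))
0.2 (np.float64(0.4759584442657284), array([226.5454292 , 196.48521161]))
0.44287587263627626 226.1137678952178 197.3955223880597
pos [0.5679 0.3083 0.2347] F [-0.4 -0.3 -0.3] t 7.25 w 0.0755
tool shift share [-0.68   0.054  0.117] rot share [-0.003  0.002  0.004] target [0.5319 0.1067 0.2   ]
```

>>> apply_moves --xyz '[[-0.15,0.013,0],[-0.18,0.013,0],[-0.18,0.013,0.05],[-0.17,0.013,0.067],[0,0,0],[0,0,0]]' --rot '[[0,0,0],[0,0,0],[0,0,0],[0,0,0],[0,0,0.128],[0,0,0]]' --hand '[1,1,1,1,1,1]'

```text
clock: 8.0
position: [0.5314, 0.1059, 0.2007]
ee_rot: [-0.0, 0.831, 0.556, -0.001]
contact_force: [-0.0, 0.4, 0.4]
width: 0.0852
gripper_force: 0.0
```

```bash
python3 - <<'E'
from h import *
delta(*tgt(-.056,0,.121,.13))
E
```

```text
pos [0.5314 0.1059 0.2007] F [-0.   0.4  0.4] t 8.0 w 0.0852
tool shift share [ 0.003 -0.002  0.266] rot share [-0.001  0.    -0.002] target [0.531 0.107 0.121]
```

>>> apply_moves --xyz '[[0.003,-0.002,0.13],[0,0,0.136],[0,0,0],[0,0,0],[0,0,0],[0,0,0],[0,0,0],[0,0,0]]' --rot '[[0,0,0],[0,0,0],[0,0,0],[0,0,0],[0,0,0],[0,0,0],[0,0,0],[0,0,0]]' --hand '[1,1,1,-1,-1,-1,-1,-1]' --force 50

```text
clock: 9.0
position: [0.5306, 0.1094, 0.1215]
ee_rot: [-0.001, 0.831, 0.557, -0.001]
contact_force: [-5.5, 2.3, 3.1]
width: 0.0126
gripper_force: 52.8
```

>>> apply_moves --xyz '[[0,0,0],[0,0,0]]' --rot '[[0,0,0],[0,0,0]]' --hand '[-1,-1]'

```text
clock: 9.25
position: [0.5306, 0.1094, 0.1213]
ee_rot: [-0.001, 0.831, 0.557, -0.001]
contact_force: [-4.5, 2.7, 3.7]
width: 0.0128
gripper_force: 52.8
```

>>> apply_moves --xyz '[[0,-0.002,0.012],[0,0,0.014],[0,0,0.014],[0,0,0.013],[0,0,0]]' --rot '[[0,0,0],[0,0,0],[0,0,0],[0,0,0],[0,0,0]]' --hand '[-1,-1,-1,-1,-1]'

```text
clock: 9.88
position: [0.5306, 0.1094, 0.1057]
ee_rot: [-0.001, 0.831, 0.557, -0.001]
contact_force: [-5.8, 3.2, 7.4]
width: 0.0127
gripper_force: 53.4
```

>>> apply_moves --xyz '[[0,0,0.002],[0,0,0],[0,0,0],[0,0,0],[0,0,0],[0,0,0]]' --rot '[[0,0,0],[0,0,0.1],[0,0,0.12],[0,0,0.12],[0,0,0.12],[0,0,0]]' --hand '[-1,-1,-1,-1,-1,-1]'

```text
clock: 10.62
position: [0.5314, 0.1088, 0.1055]
ee_rot: [0.0, 0.94, 0.342, -0.0]
contact_force: [-4.9, 0.6, 7.5]
width: 0.0132
gripper_force: 53.4
```

```bash
python3 - <<'E'
from h import *
from rig import status
delta(*tgt(-.055,0,.1045,1.33)); print(status.get_state()["moment"])
E
```

```text
pos [0.5314 0.1088 0.1055] F [-4.9  0.6  7.5] t 10.625 w 0.0132
tool shift share [-0.003  0.007  0.003] rot share [0.    0.    0.685] target [0.5319 0.1067 0.1045]
[ 0.0521116   0.76414086 -0.01729968]
```

>>> apply_moves --xyz '[[0,0,0.002],[0,0,0],[0,0,0],[0,0,0],[0,0,0],[0,0,0],[0,0,0]]' --rot '[[0,0,0.12],[0,0,0.12],[0,0,0.12],[0,0,0.12],[0,0,0.12],[0,0,0.09],[0,0,0]]' --hand '[-1,-1,-1,-1,-1,-1,-1]'

```text
clock: 11.5
position: [0.5317, 0.1074, 0.1054]
ee_rot: [0.001, 1.0, -0.011, 0.0]
contact_force: [-5.1, -3.1, 11.3]
width: 0.0129
gripper_force: 53.8
```

```bash
python3 - <<'E'
from h import *
from rig import status
delta(*tgt(-.055,0,.1045,1.33)); print(status.get_state()["moment"])
E
```

```text
pos [0.5317 0.1074 0.1054] F [-5.1 -3.1 11.3] t 11.5 w 0.0129
tool shift share [0.001 0.002 0.003] rot share [ 0.003 -0.    -0.004] target [0.5319 0.1067 0.1045]
[-0.61542965  0.84782865 -0.03228396]
```

>>> apply_moves --xyz '[[0,0,-0.006],[0,0,-0.006],[0,0,0]]' --rot '[[0,0,0],[0,0,0],[0,0,0]]' --hand '[-1,-1,-1]'

```text
clock: 11.88
position: [0.5317, 0.1074, 0.1085]
ee_rot: [0.001, 1.0, -0.011, 0.0]
contact_force: [-2.2, -2.9, 7.4]
width: 0.0129
gripper_force: 53.3
```

>>> apply_moves --xyz '[[0,0,0],[0,0,0],[0,0,0],[0,0,0],[0,0,-0.06],[0,0,-0.18],[0,0,-0.2],[0,0,0]]' --rot '[[0,0,0],[0,0,0],[0,0,0],[0,0,0],[0,0,0],[0,0,0],[0,0,0],[0,0,0]]' --hand '[1,1,1,1,1,1,1,1]'

```text
clock: 12.88
position: [0.5351, 0.1092, 0.245]
ee_rot: [-0.001, 1.0, -0.012, 0.006]
contact_force: [-0.5, -0.9, -0.1]
width: 0.0854
gripper_force: 0.0
```

>>> apply_moves --xyz '[[-0.15,0,-0.1],[-0.2,0,0],[-0.2,0,0],[-0.2,0,0],[0,0,0]]' --rot '[[0,0,0],[0,0,0],[0,0,0],[0,0,0],[0,0,0]]' --hand '[1,1,1,1,1]'

```text
clock: 13.5
position: [0.302, 0.114, 0.2685]
ee_rot: [0.0, 1.0, -0.011, -0.001]
contact_force: [0.4, -0.7, -0.2]
width: 0.0858
gripper_force: 0.0
```

```bash
python3 - <<'E'
from h import *
from rig import get_image
A=get_image("top")["pixels"][:,:,::-1].copy();Bq=get_image("side")["pixels"][:,:,::-1].copy()
p=POSE+[0]
def draw(img,c,u0,v0,f,w,h,dz):
    a=cv2.resize(img[v0:v0+h,u0:u0+w],None,fx=f,fy=f,interpolation=cv2.INTER_CUBIC); b=a.copy()
    for col,z in(((0,0,255),.056),((0,255,0),.043)):
        q=proj(c,lidw(p,R.from_euler('z',-1.33).apply([[x,y,z] for x,y in((.007,.04),(.007,-.04),(-.007,-.04),(-.007,.04))])+[-.15,0,0]))
        cv2.polylines(b,[(((q-[u0,v0])+.5)*f).astype(int)],True,col,1)
    return np.hstack([a,b])
cv2.imwrite("pics/e.png",np.vstack([draw(A,"top",195,165,6,65,50,0),draw(Bq,"side",210,175,6,65,50,0)]))
E
```

```text
(no output)
```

View pics/e.png

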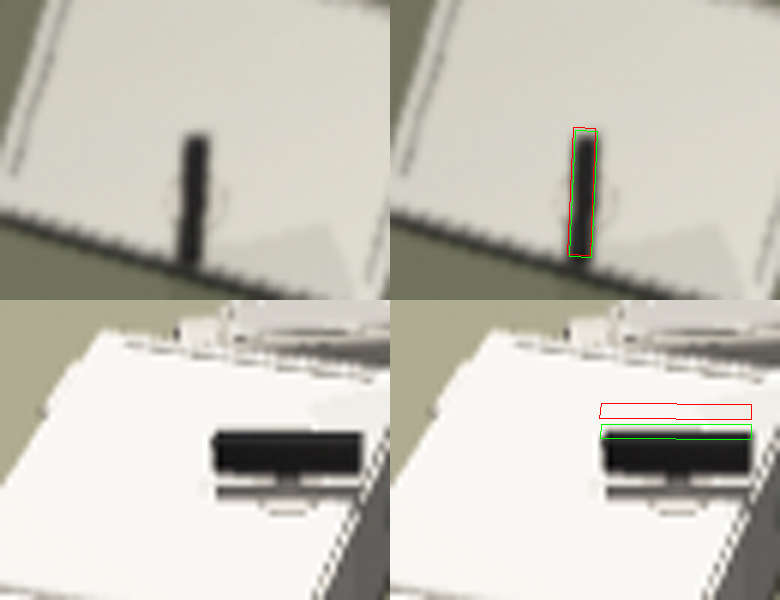

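The bar now points front to back, at about 1.33 rad. In the side view its top is at crop row 432, on the held-down (green) outline and well below the up position (red). The lid is shut and the arm is clear.

```bash
python3 -c "
from rig import job
print(job.sign_off())"
```

```text
the job is handed in; nothing more can be done
None
```

The lid is shut and the knob was pushed in, turned clockwise to about 1.33 rad and released; the last pictures show it staying down. I handed the job in at about 13.7 s; sign-off gave no verdict.

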